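Latch the tailor's sample case

ROBOT

A 6-joint arm with a two-finger parallel gripper is mounted at the origin on the work surface. World frame = base frame: x ahead of the robot, y to its left, z up, the work surface at z = 0. Lengths are in m, angles in rad, forces in N, time in s.
With the tool pointing down it reaches from about 0.225 to 0.875 m from the base axis. Payload 3.4 kg.
Tool frame: the origin (TCP) lies where the fingers leave the gripper's body, on its centre line; the fingertips stand 73 mm ahead of it and the grasp point (between the pads) lies 54 mm ahead of it (manip.grip_point_offset is the distance from the TCP to the grasp point, in m); z points along the fingers, y is the line along which they close (so a half turn about z gives the same grasp; the last joint's range is limited). The gripper opens to 85 mm and grips with 20 to 120 N. Pads are 22 mm wide; open, the fingers measure 114 mm over their backs; the gripper's body (76 mm by 85 mm) begins 54 mm behind the grasp point. The pads swing forward as they close: fully open they stand 13 mm farther back than shut.
Start: joints at [-1.305, 0.276, 1.505, -0, 1.361, -0.121], TCP at [0.217, -0.533, 0.304] pointing down, gripper open.
Joint ranges: [-2.89, 2.89], [-0.75, 2.08], [0.22, 2.7], [-1.18, 4.32], [0.11, 2.71], [-2.7, 2.7]. Speed limits (rad/s): [2.57, 2.57, 3.14, 3.14, 3.14, 3.14].

INTERFACE

Orientations are given as a unit quaternion [w, x, y, z].
In Python, from rig import sensors, cams, manip, spotter gives the robot as it stands.
- The arm moves only by the tool drive_tool, never from a script. Its argument "targets" is a list of rows, each a list of 4 numbers: the shift along the world's x, y, z in m, then the turn about the world's z in degrees. In form: [[dx, dy, dz, spin], ...]. A call has exactly 5 rows; each row shifts and turns the commanded pose from where the row before left it; what a row does not reach is not made up. A row lasts 1/8 s, in which the tool goes at most 62.5 mm and 10.7 degrees, less where a joint would pass 70% of its speed; a pose out of reach is approached as far as the arm can. A call is refused whole if a number of a shift passes 0.0625 or a number of a turn 10.7, either way. A call with a gripper value outside its range is refused whole. "jaw" is the finger opening in m, from 0 to 0.0854, set as the call begins (left out, the last holds). The fingers move at their own pace and stop on an object; "force" is the grip in N (left out, the last holds). Time passes only in rows, so rows that do not move let the fingers close, or fill a call up. It gives the time, the measured TCP pose, the force and the opening at its end, in the units of the state.
- sensors.get_state(): the state, without advancing time (a new reading comes with each control period).
- cams.get_image(name): name is "scene" or "top" or "wrist"; returns a dict with "color" (480x640x3 uint8, red, green, blue), "intrinsics" (3x3 intrinsics, pixels), "R" (3x3) and "t" (3): a world point X has camera coordinates R X + t. Camera axes: x right, y down, z forward; pixel columns grow to the right and rows downward; lengths in m; the calibration is good to about 2 mm. A picture is of the moment at which its call begins. There is no depth.
- manip.sign_off(): hands the job in, once; it reports no verdict.
Trained networks look in the newest picture that a camera, given by its name, has taken for a name from the list of things; names that differ only in an ending like _2 or _b are one class to them, and where a whole thing is asked for, a point or a joint stands for the part that bears it (a point fixed in the world has none). Each returns a list of dicts, best first, with "score" (0 to 1); they miss things now and then, are a little off and sometimes report something else, mostly with a low value. They report only what shows in the picture. A call takes as long as a camera call.
- spotter.find_in(query, camera): "point" ([x, y, z] in m, in world coordinates, good to about 4 mm: the middle of the surface that is visible of it).
- spotter.landmark_of(query, camera): "point" ([x, y, z] in m, in world coordinates, good to about 4 mm: a listed point, or the origin of a listed thing).
The state is a dict: "clock": time; "qpos": joint angles; "qd": joint speeds; "effort": joint torques, N m; "position": TCP position; "ee_rot": TCP orientation; "contact_force": force on the tool from outside, world axes, zero at the start; "moment": the same for the moment, N m; "width": finger opening in m.
Only numpy, scipy, OpenCV 4.12 (cv2) and the standard library are available. Lean on these libraries where they do the work, as an engineer would, in place of code of your own. Each camera call takes 0.05 s, during which the arm holds its last target. There are 200 camera calls.

TASK

The tailor's sample case stands on its spine with its two halves sprung apart. Swing the latch's wire loop over, press it down until its bar snaps under the lip of the brass keeper, then throw the red lever right over past its dead point so that it drops to its stop by itself and holds the case shut. The loop is thin wire, so feel your way: never push on the latch or the case harder than about 10 N, and leave the thread cone, the wooden block and the calculator where they are.

Things in the scene. Friction and masses are not known exactly. Their poses are not given: they have to be found in the camera images.
- case: Tan hard case, fixed, standing on its spine, 260 mm long, flat top 130 mm above the table. Origin: on the table under the seam, mid-length; x runs level across the seam from the fixed half (x -100 to 0 mm) to the sprung lid half (0 to 75 mm), y along the seam, z up. The latch is on top at y = 0
- latch_pivot (a point): Axis (along the case's y) on which the red lever turns: case x = -26 mm, y = 0, 154 mm above the table, fixed; axes as the case. With the loop hooked the lever is sprung: its tip takes up to about 4 N, most near upright; past the dead point it snaps to the closed stop by itself
- lever (a joint): Lever angle (rad): 0 = open stop, lever pointing 50 degrees up from the case's +x (leaning to the keeper side); growing as it swings up and over towards -x; 2.13 to 2.45 = dead point, pointing about level along -x; 2.62 = closed stop, 20 degrees beyond, pointing to -x and down. Friction of 0.02 N m holds it where it is left while unloaded
- lever_tip (a point): Centre of the rounded red end (10 mm thick, 30 mm wide) of the lever, 47 mm from latch_pivot; x points from the pivot to the tip, y along the case's y. The flat handle is 28 mm wide, 4 mm thick
- loop_pin (a point): Pin, on the lever 10 mm from latch_pivot towards the tip, on which the wire loop swings freely: two wires 48 mm apart that straddle the lever (the loop swings past it), a 5 mm thick hooking bar along y 72 mm from the pin, and beyond it a press tab with red face, 32 mm wide, 8 mm thick, from 73 to 98 mm from the pin. Loop mass 35 g
- loop_stop (a point): Where the middle of the loop's tab (86 mm from the pin) stands while the loop leans back on its stop, as at the start: 60 degrees beyond the lever's direction, away from the keeper. Fixed to the lever, not to the loop. Pushed over past upright to the keeper side, the loop drops by itself until its bar rests on the keeper's ramp, about level
- press_point (a point): Where to press on the tab's upper face, on the lid half's side, clear of the keeper: 95 mm from latch_pivot along the case's +x, y = 0, fixed. The height given is the pivot's; with the bar on the ramp the tab lies 15 mm below to 25 mm above it. At 4 to 7 N the bar slides down the ramp, drawing the lid in a few mm, then snaps under the lip; beyond that it only meets the hard floor
- lid (a joint): Angle (rad) by which the lid half is open about its hinge at the foot of the seam (12 mm above the table): about 0.09 sprung open (12 mm gap at the top), about 0 when held shut by the closed latch; a spring of 40 N m/rad pushes it open
- keeper_mark (a point): Nominal seat of the bar's centre in the brass keeper, 24 mm above the lid half's top, 36 mm from the seam; moves with the lid, axes as the lid. The keeper can be set higher or lower in its slotted channel: the real keeper, and with it the seat, lip and ramp, stands anywhere from 11 mm above to 8 mm below this mark, so feel for the seat
- lip_mark (a point): Nominal end of the keeper's lip, rounded, 3 mm to +x and 4 mm above keeper_mark (same uncertainty in height). The keeper, 18 mm wide along y, is a hook open to +x: lip 2 mm thick, throat under it 6 mm high and 5.5 mm deep, hard floor below; from the lip's end a smooth ramp rises at 50 degrees towards -x, 11 mm high
- thread_cone: Cream thread cone, 72 mm across, 130 mm tall, loose; origin under its centre. Leave alone
- wood_block: Round wooden block, 68 mm across, 48 mm tall, loose; origin under its centre. Leave alone
- calculator: Black calculator, 120 x 80 x 16 mm, loose; origin under its centre. Leave alone

How it is judged:
On the way, in this order (a step that is already met when the one before it is completed fails the run):
1. the hooked loop draws the lid half in as the lever comes up (value of joint lever between 0.6 and 1.9 rad and value of joint lid below 0.07 rad), for 0.05 s.
2. the lever is past its dead point with the lid half drawn shut (value of joint lever above 2.5 rad and value of joint lid below 0.02 rad), for 0.1 s.
At the end, for the whole second after the job is handed in: With the loop hooked, the lever is at rest past its dead point, on its stop (above 2.5 rad), the lid half is drawn shut (between -0.01 and 0.018 rad), and the thread cone, wooden block and calculator are within 15 mm of where they stood (value of joint lever above 2.5 rad and value of joint lid between -0.01 and 0.018 rad and velocity of joint lever between -0.05 and 0.05 rad/s and distance of each of thread_cone, wood_block, calculator from where it was at the start of the episode below 0.015 m); the robot touches nothing.
It fails at once if the case or its latch is pushed harder than 15 N (contact force between any of the fingers, the arm and case above 15 N).
It fails at once if the thread cone, wooden block or calculator is pushed away (distance of any of thread_cone, wood_block, calculator from where it was at the start of the episode above 0.03 m).
It also fails if it takes over 72 s, if anything falls off the work surface, if the arm or the gripper's body presses on something with over 40 N, if the wrist force passes 120 N, or if a joint passes its speed limit or range.

## Working session

There is one attempt and no reset: what is moved stays moved. The work goes in short steps, Python scripts to look and compute and a tool call to move; the robot and the scene stay as the last step left them, time stands still between calls to the robot, and variables do not carry over. Pictures are saved under pics/ and viewed, on a budget of 10 in all, crops included, one or two more only if the job needs it, and the job is handed in when it is done.

Besides the shell and the picture viewer there is one more tool, called after "Emit:" as a command line: name --pt "numbers of a row" for each row, then --argument value for the rest. drive_tool: Moves the arm, as the interface text tells. Its arguments: {"type":"object","properties":{"targets":{"type":"array","items":{"type":"array","items":{"type":"number"}}},"jaw":{"type":"number"},"force":{"type":"number"}},"required":["targets"]}

```bash
mkdir -p pics
cat > h.py <<'E'
from rig import sensors, cams, manip, spotter
import numpy as np, cv2
def snap(c,f,crop=None):
    im=cams.get_image(c); a=im["color"][:,:,::-1]
    if crop: x0,y0,x1,y1,s=crop; a=cv2.resize(a[y0:y1,x0:x1],None,fx=s,fy=s,interpolation=cv2.INTER_CUBIC)
    cv2.imwrite("pics/"+f,a); return im
def proj(im,X):
    p=im["intrinsics"]@(im["R"]@np.array(X)+im["t"]); return (p[:2]/p[2]).round(1)
def st():
    s=sensors.get_state(); print(s["clock"],np.round(s["position"],4),np.round(s["ee_rot"],3),np.round(s["contact_force"],2),s["width"])
E
python3 - <<'E'
from h import *
st()
a=snap("scene","s1.png"); b=snap("top","t1.png")
cv2.imwrite("pics/a1.png",cv2.resize(np.vstack([a["color"],b["color"]])[:,:,::-1],(600*640//960*2//1 if 0 else 400*2//1,600*2//2)) if 0 else np.hstack([cv2.resize(a["color"],(400,300)),cv2.resize(b["color"],(400,300))])[:,:,::-1])
for c in("scene","top"):
  print(c, -a["R"].T@a["t"] if c=="scene" else -b["R"].T@b["t"])
  for n in "case latch_pivot lever_tip loop_pin loop_stop press_point keeper_mark lip_mark thread_cone wood_block calculator".split():
    for r in spotter.landmark_of(n,c)[:2]: print(n,np.round(r["point"],4),round(r["score"],2), {k:v for k,v in r.items() if k not in("point","score")})
E
```

```text
0.0 [ 0.2168 -0.5321  0.303 ] [-0.001  0.981  0.192 -0.   ] [-1.21 -0.19 -0.41] 0.08543930097417471
scene [1.13566561 0.17982007 0.66785614]
case [ 0.6002  0.1264 -0.0019] 0.74 {}
latch_pivot [0.5728 0.121  0.1553] 0.88 {}
lever_tip [0.6032 0.1321 0.1882] 0.96 {}
loop_pin [0.5794 0.1216 0.1615] 0.79 {}
loop_stop [0.5524 0.1134 0.2424] 0.73 {}
loop_stop [0.5821 0.1219 0.1623] 0.17 {}
press_point [0.6617 0.1488 0.1559] 0.69 {}
keeper_mark [0.647  0.1407 0.148 ] 0.93 {}
lip_mark [0.6473 0.1438 0.155 ] 0.77 {}
lip_mark [ 0.4463  0.3501 -0.    ] 0.36 {}
thread_cone [ 0.4427  0.3527 -0.0018] 0.92 {}
wood_block [0.5695 0.3837 0.0048] 0.81 {}
calculator [ 6.234e-01 -1.413e-01  4.000e-04] 0.94 {}
top [0.47796889 0.02725187 1.12596636]
case [ 0.5992  0.1296 -0.0018] 0.72 {}
latch_pivot [0.5786 0.1219 0.1568] 0.8 {}
latch_pivot [0.6657 0.1469 0.1542] 0.42 {}
lever_tip [0.6049 0.13   0.1898] 0.68 {}
loop_pin [0.5836 0.1242 0.1661] 0.72 {}
loop_stop [0.5497 0.1159 0.2396] 0.9 {}
press_point [0.6652 0.1493 0.153 ] 0.85 {}
keeper_mark [0.6484 0.1412 0.1486] 0.78 {}
lip_mark [0.6475 0.1428 0.1579] 0.73 {}
thread_cone [0.4465 0.3517 0.    ] 0.57 {}
wood_block [ 0.5679  0.3852 -0.0037] 0.97 {}
calculator [ 0.6204 -0.1424  0.    ] 0.67 {}
```

View pics/s1.png

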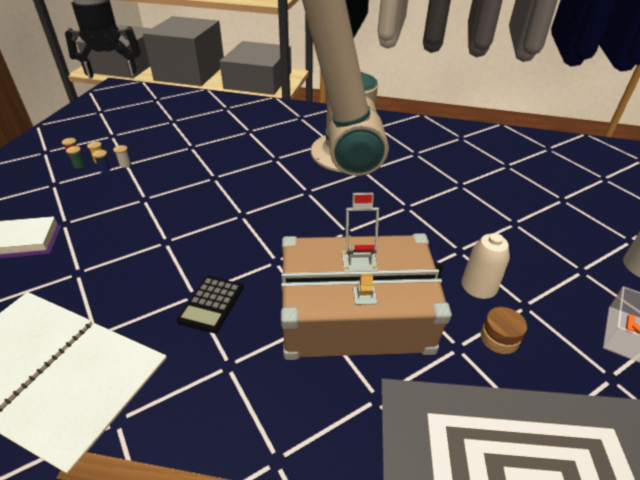

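View pics/t1.png

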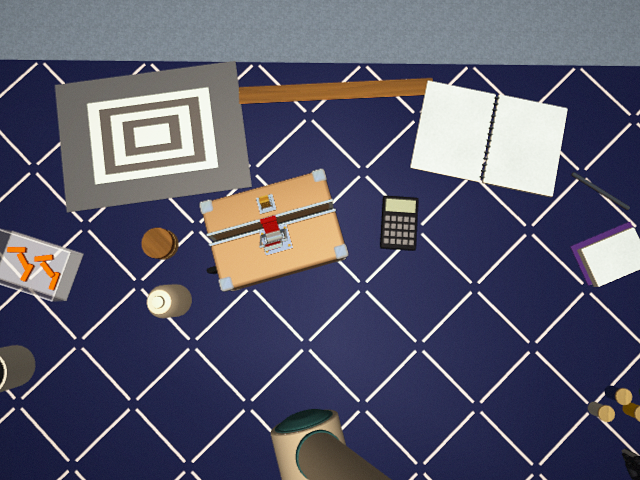

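The scene view shows the case with the loop standing up (tab at ~(363,200)) and the keeper at ~(366,283). The top view shows the seam running from (212,240) to (335,205), so case +x is about 17° from world x. The networks agree, with the pivot at about (0.575, 0.121). I'll move behind the loop with the jaws closed.

Emit:
drive_tool --pt "0.025 0.053 0.005 -1" --pt "0.025 0.053 0.005 -1" --pt "0.025 0.053 0.005 -1" --pt "0.025 0.053 0.005 -1" --pt "0.025 0.053 0.005 -1" --jaw 0

```text
clock: 1.82
position: [0.3424, -0.2659, 0.3293]
ee_rot: [0.0, 0.989, 0.149, 0.0]
contact_force: [1.0, -0.2, -0.3]
width: -0.0001
```

Emit:
drive_tool --pt "0.025 0.053 0 0" --pt "0.025 0.053 0 0" --pt "0.025 0.053 0 0" --pt "0.025 0.053 0 0" --pt "0.025 0.053 0 0"

```text
clock: 2.45
position: [0.4675, -0.0007, 0.3293]
ee_rot: [0.0, 0.989, 0.149, 0.001]
contact_force: [0.8, -1.7, 0.1]
width: -0.0001
```

Emit:
drive_tool --pt "0.021 0.052 0 0" --pt "0.02 0.053 0 0" --pt "0 0 0 0" --pt "0 0 0 0" --pt "0 0 0 0"

```text
clock: 3.08
position: [0.5075, 0.1013, 0.329]
ee_rot: [0.0, 0.989, 0.148, -0.0]
contact_force: [-0.7, -0.2, -0.3]
width: -0.0003
```

Run:
```python
from h import *
st(); a=snap("scene","s2.png",(260,100,460,320,2.7)); b=snap("wrist","w2.png")
for c in("scene","wrist","top"):
  if c=="top": cams.get_image("top")
  for n in "latch_pivot lever_tip loop_stop press_point keeper_mark lip_mark".split():
    for r in spotter.landmark_of(n,c)[:1]: print(c,n,np.round(r["point"],4),round(r["score"],2))
```

```text
3.075 [0.5075 0.1013 0.329 ] [ 0.     0.989  0.148 -0.   ] [-0.7  -0.22 -0.32] -0.0003266187675890075
scene latch_pivot [0.5745 0.1213 0.1559] 0.61
scene lever_tip [0.6049 0.1289 0.1913] 0.74
scene loop_stop [0.551  0.1141 0.2447] 0.89
scene press_point [0.6617 0.1473 0.1547] 0.77
scene keeper_mark [0.6495 0.142  0.1476] 0.73
wrist latch_pivot [0.5779 0.1195 0.1552] 0.96
wrist lever_tip [0.602  0.1321 0.1895] 0.98
wrist loop_stop [0.5468 0.1147 0.2406] 0.67
top latch_pivot [0.6483 0.1428 0.1505] 0.3
top lever_tip [0.6482 0.144  0.1584] 0.15
top loop_stop [0.6487 0.1447 0.1577] 0.75
top press_point [0.669  0.1473 0.154 ] 0.61
top keeper_mark [0.649  0.1426 0.1498] 0.67
top lip_mark [0.6465 0.1436 0.1591] 0.98
```

View pics/s2.png

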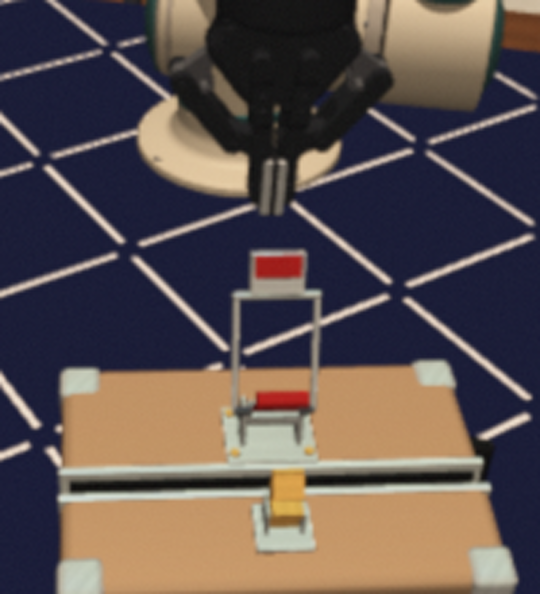

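The picture shows the closed fingers at (272,190), centred in line with the loop tab at (278,270). Next I lower the fingers and sweep the loop over.

Emit:
drive_tool --pt "0 0 -0.018 0" --pt "0.0096 0.003 0 0" --pt "0.0096 0.003 0 0" --pt "0.0096 0.003 0 0" --pt "0.0048 0.0015 0 0"

```text
clock: 4.75
position: [0.5426, 0.1132, 0.3112]
ee_rot: [0.0, 0.989, 0.149, 0.0]
contact_force: [0.1, 1.2, -0.7]
width: 0.0001
```

Emit:
drive_tool --pt "0.0096 0.003 0 0" --pt "0.0096 0.003 0 0" --pt "0.0096 0.003 0 0" --pt "0.0096 0.003 0 0" --pt "0.0096 0.003 0 0"

```text
clock: 5.38
position: [0.5902, 0.1282, 0.3109]
ee_rot: [0.0, 0.989, 0.149, 0.0]
contact_force: [0.0, 0.2, 0.3]
width: 0.0001
```

Run:
```python
from h import *
st(); a=snap("scene","s3.png",(260,100,460,320,2.7))
```

```text
5.375 [0.5902 0.1282 0.3109] [0.    0.989 0.149 0.   ] [0.01 0.17 0.25] 0.00010148690025496843
```

View pics/s3.png

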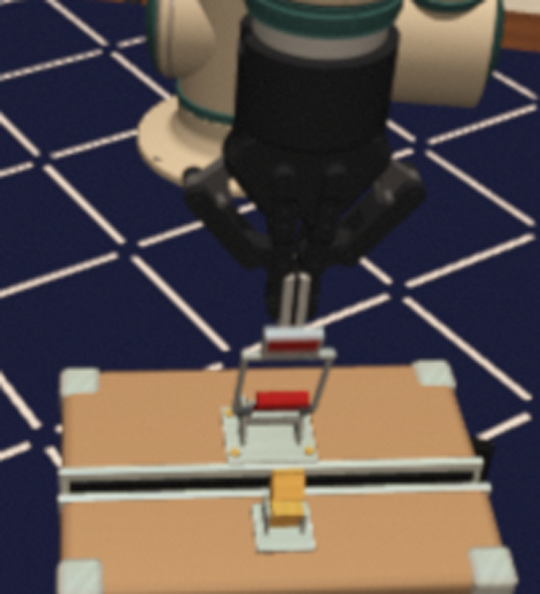

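The loop is past upright, with its tab at (293,340). I'll push it a little further, lift, and let it drop.

Emit:
drive_tool --pt "0.0096 0.003 0 0" --pt "0.0096 0.003 0 0" --pt "0 0 0 0" --pt "0 0 0 0" --pt "0 0 0.01 0"

```text
clock: 6.05
position: [0.608, 0.1338, 0.3205]
ee_rot: [0.0, 0.989, 0.149, -0.001]
contact_force: [0.1, 0.0, -0.4]
width: 0.0001
```

Run:
```python
from h import *
st(); a=snap("scene","s4.png",(260,100,460,320,2.7))
```

```text
6.05 [0.608  0.1338 0.3205] [ 0.     0.989  0.149 -0.001] [ 0.09  0.03 -0.43] 0.00012172221566889974
```

View pics/s4.png

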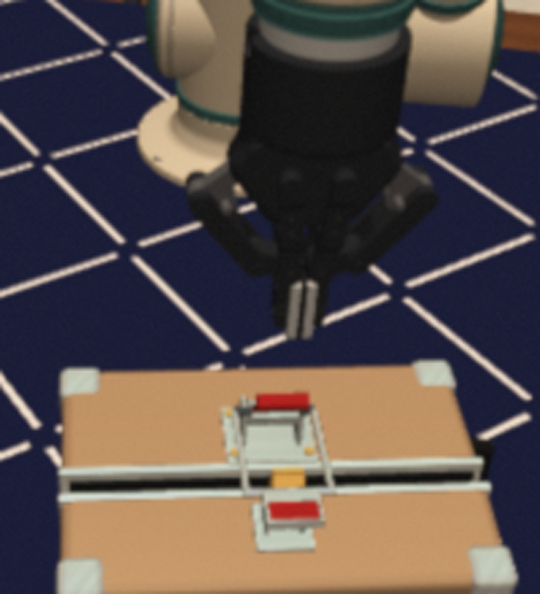

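The loop has dropped and its bar rests on the keeper ramp, with the tab at (294,512). Now I move over the press point.

Emit:
drive_tool --pt "0.029 0.0075 0 0" --pt "0.029 0.0075 0 0" --pt "0 0 -0.03 0" --pt "0 0 -0.025 0" --pt "0 0 0 0"

```text
clock: 6.72
position: [0.6657, 0.1488, 0.2642]
ee_rot: [-0.0, 0.989, 0.149, -0.002]
contact_force: [-0.3, 0.1, -0.0]
width: 0.0003
```

Emit:
drive_tool --pt "0 0 -0.002 0" --pt "0 0 -0.002 0" --pt "0 0 -0.002 0" --pt "0 0 -0.002 0" --pt "0 0 0 0"

```text
clock: 7.35
position: [0.6666, 0.149, 0.2578]
ee_rot: [0.0, 0.989, 0.149, -0.0]
contact_force: [0.7, -0.4, -0.4]
width: -0.0
```

Emit:
drive_tool --pt "0 0 -0.0015 0" --pt "0 0 -0.0015 0" --pt "0 0 -0.0015 0" --pt "0 0 -0.0015 0" --pt "0 0 0 0"

```text
clock: 7.98
position: [0.6666, 0.1489, 0.2517]
ee_rot: [0.0, 0.989, 0.149, -0.0]
contact_force: [0.2, 0.0, 0.1]
width: 0.0003
```

Emit:
drive_tool --pt "0 0 -0.001 0" --pt "0 0 -0.001 0" --pt "0 0 -0.001 0" --pt "0 0 -0.001 0" --pt "0 0 0 0"

```text
clock: 8.6
position: [0.6666, 0.1489, 0.2478]
ee_rot: [0.0, 0.989, 0.149, -0.0]
contact_force: [-0.2, 0.1, 0.5]
width: 0.0002
```

Emit:
drive_tool --pt "0 0 -0.001 0" --pt "0 0 -0.001 0" --pt "0 0 -0.001 0" --pt "0 0 -0.001 0" --pt "0 0 0 0"

```text
clock: 9.22
position: [0.6666, 0.1489, 0.2438]
ee_rot: [0.0, 0.989, 0.149, -0.0]
contact_force: [-0.3, 0.3, 0.0]
width: -0.0002
```

Emit:
drive_tool --pt "0 0 -0.001 0" --pt "0 0 -0.001 0" --pt "0 0 -0.001 0" --pt "0 0 0 0" --pt "0 0 0 0"

```text
clock: 9.85
position: [0.6668, 0.149, 0.2412]
ee_rot: [0.0, 0.989, 0.149, 0.0]
contact_force: [0.8, -0.1, 1.8]
width: -0.0003
```

Emit:
drive_tool --pt "0 0 -0.001 0" --pt "0 0 -0.001 0" --pt "0 0 -0.001 0" --pt "0 0 0 0" --pt "0 0 0 0"

```text
clock: 10.48
position: [0.667, 0.149, 0.2378]
ee_rot: [0.0, 0.989, 0.149, 0.0]
contact_force: [1.4, -0.4, 2.7]
width: -0.0001
```

Emit:
drive_tool --pt "0 0 -0.0007 0" --pt "0 0 -0.0007 0" --pt "0 0 -0.0006 0" --pt "0 0 0 0" --pt "0 0 0 0"

```text
clock: 11.1
position: [0.6666, 0.1489, 0.2358]
ee_rot: [0.0, 0.989, 0.149, -0.0]
contact_force: [0.4, -0.2, -0.5]
width: -0.0
```

Emit:
drive_tool --pt "0 0 -0.0007 0" --pt "0 0 -0.0007 0" --pt "0 0 -0.0006 0" --pt "0 0 0 0" --pt "0 0 0 0"

```text
clock: 11.72
position: [0.6667, 0.1489, 0.2339]
ee_rot: [0.0, 0.989, 0.149, 0.0]
contact_force: [0.4, 0.4, 0.6]
width: -0.0001
```

Emit:
drive_tool --pt "0 0 -0.0007 0" --pt "0 0 -0.0007 0" --pt "0 0 -0.0006 0" --pt "0 0 0 0" --pt "0 0 0 0"

```text
clock: 12.35
position: [0.6667, 0.149, 0.2319]
ee_rot: [0.0, 0.989, 0.149, 0.0]
contact_force: [0.9, 0.3, 0.3]
width: -0.0001
```

Run:
```python
from h import *
st(); a=snap("scene","s5.png",(300,200,420,320,5))
```

```text
12.35 [0.6667 0.149  0.2319] [0.    0.989 0.149 0.   ] [0.86 0.35 0.32] -0.0001381961381155998
```

View pics/s5.png

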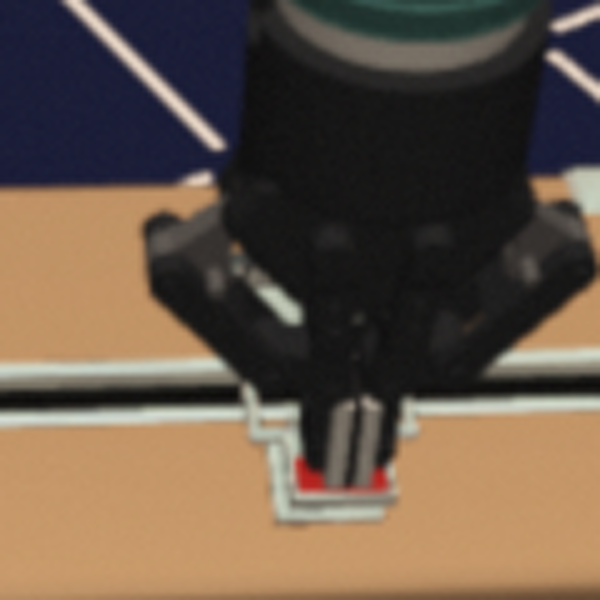

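The finger is on the tab at (345,485) and the force has fallen to about 0.3 N. I'll keep feeling downward for either the ramp or the hard floor.

Emit:
drive_tool --pt "0 0 -0.0007 0" --pt "0 0 -0.0007 0" --pt "0 0 -0.0006 0" --pt "0 0 0 0" --pt "0 0 0 0"

```text
clock: 13.02
position: [0.6667, 0.1489, 0.2304]
ee_rot: [0.0, 0.989, 0.149, 0.0]
contact_force: [-1.3, 0.7, 3.9]
width: 0.0001
```

Emit:
drive_tool --pt "0 0 -0.0005 0" --pt "0 0 -0.0005 0" --pt "0 0 -0.0005 0" --pt "0 0 0 0" --pt "0 0 0 0"

```text
clock: 13.65
position: [0.6667, 0.149, 0.2302]
ee_rot: [0.0, 0.989, 0.149, 0.001]
contact_force: [-2.4, 0.2, 9.3]
width: 0.0003
```

The contact is now hard at 9 N with no further travel, which suggests the floor. I'll back off and look.

Emit:
drive_tool --pt "0 0 0.002 0" --pt "0 0 0.02 0" --pt "0 0 0.04 0" --pt "0 0 0.02 0" --pt "-0.02 -0.006 0 0"

```text
clock: 14.28
position: [0.6484, 0.1432, 0.3116]
ee_rot: [0.0, 0.989, 0.149, 0.002]
contact_force: [-0.7, 0.3, 0.2]
width: 0.0002
```

Run:
```python
from h import *
st(); a=snap("scene","s6.png",(310,200,430,320,5)); w=snap("wrist","w6.png")
for n in "keeper_mark lip_mark lever_tip loop_pin".split():
  for r in spotter.landmark_of(n,"wrist")[:1]+spotter.landmark_of(n,"scene")[:1]: print(n,np.round(r["point"],4),round(r["score"],2))
```

```text
14.275 [0.6484 0.1432 0.3116] [0.    0.989 0.149 0.002] [-0.68  0.25  0.21] 0.00018969321581314944
keeper_mark [0.6481 0.1452 0.1456] 0.78
lip_mark [0.6505 0.146  0.1542] 0.91
lip_mark [0.6475 0.1424 0.1535] 0.9
lever_tip [0.6048 0.1308 0.1878] 0.88
loop_pin [0.6536 0.1444 0.1479] 0.41
loop_pin [0.5811 0.1216 0.1639] 0.93
```

View pics/s6.png

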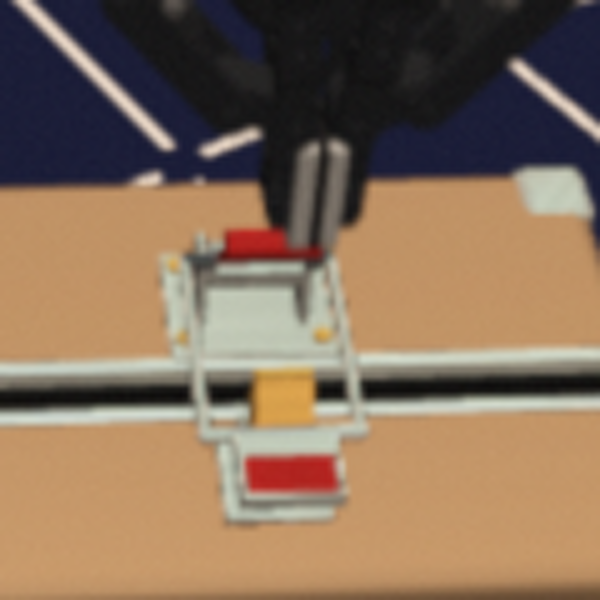

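The keeper now stands proud inside the loop, with the bar just beyond and below its lip at (285,433). That looks hooked, and the hard floor agrees. Next I bring the fingers down between the lever and the keeper.

Emit:
drive_tool --pt "-0.021 -0.0064 0 0" --pt "0 0 -0.028 0" --pt "0 0 -0.028 0" --pt "-0.0048 -0.0015 0 0" --pt "0 0 0 0"

```text
clock: 15.4
position: [0.6211, 0.135, 0.2553]
ee_rot: [0.0, 0.989, 0.149, 0.001]
contact_force: [-0.5, -0.3, -0.5]
width: 0.0
```

Emit:
drive_tool --pt "-0.0029 -0.0009 0 0" --pt "-0.0029 -0.0009 0.001 0" --pt "-0.0029 -0.0009 0.001 0" --pt "-0.0029 -0.0009 0.001 0" --pt "0 0 0 0"

```text
clock: 16.02
position: [0.6084, 0.1312, 0.2573]
ee_rot: [0.0, 0.989, 0.149, -0.001]
contact_force: [0.4, 1.0, 0.5]
width: 0.0001
```

Emit:
drive_tool --pt "-0.0036 -0.0011 0.0024 0" --pt "-0.0036 -0.0011 0.0024 0" --pt "-0.0036 -0.0011 0.0024 0" --pt "-0.0036 -0.0011 0.002 0" --pt "-0.0036 -0.0011 0.002 0"

```text
clock: 16.65
position: [0.5912, 0.1259, 0.2688]
ee_rot: [0.0, 0.989, 0.149, 0.0]
contact_force: [1.7, 0.1, -0.8]
width: -0.0001
```

Run:
```python
from h import *
st(); a=snap("scene","s7.png",(310,200,430,320,5))
for n in "keeper_mark lip_mark lever_tip loop_pin".split():
  for r in spotter.landmark_of(n,"scene")[:1]: print(n,np.round(r["point"],4),round(r["score"],2))
```

```text
16.65 [0.5912 0.1259 0.2688] [0.    0.989 0.149 0.   ] [ 1.65  0.09 -0.78] -0.00012687915948533403
keeper_mark [0.6437 0.1442 0.1492] 0.83
lip_mark [0.6465 0.1402 0.155 ] 0.8
```

View pics/s7.png

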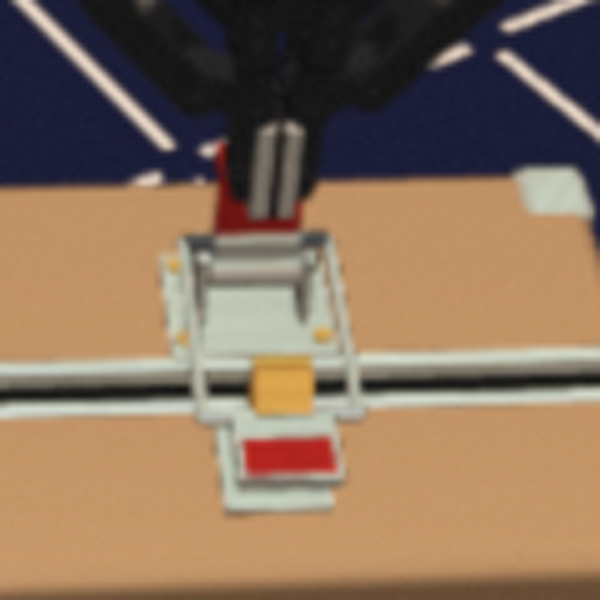

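Hooked: the gap is narrowing and the lid is following. The lever is near upright, so I carry on over the top.

Emit:
drive_tool --pt "-0.0052 -0.0016 0.0005 0" --pt "-0.0052 -0.0016 0.0005 0" --pt "-0.0052 -0.0016 0 0" --pt "-0.0067 -0.002 -0.003 0" --pt "-0.0067 -0.002 -0.003 0"

```text
clock: 17.52
position: [0.5622, 0.1171, 0.2639]
ee_rot: [-0.0, 0.989, 0.149, 0.001]
contact_force: [3.9, 1.6, 0.3]
width: -0.0001
```

Emit:
drive_tool --pt "-0.0059 -0.0018 -0.0053 0" --pt "-0.0059 -0.0018 -0.0053 0" --pt "-0.0033 -0.001 -0.0046 0" --pt "-0.0033 -0.001 -0.0046 0" --pt "-0.0033 -0.001 -0.0046 0"

```text
clock: 18.15
position: [0.5406, 0.1104, 0.2389]
ee_rot: [0.0, 0.989, 0.149, 0.0]
contact_force: [2.8, 0.1, 1.6]
width: -0.0002
```

Emit:
drive_tool --pt "-0.0014 -0.0004 -0.0025 0" --pt "-0.001 -0.0003 -0.0025 0" --pt "0 0 -0.0025 0" --pt "0 0 -0.0025 0" --pt "0 0 0 0"

```text
clock: 18.77
position: [0.5379, 0.1098, 0.2288]
ee_rot: [0.0, 0.989, 0.149, -0.001]
contact_force: [0.3, 0.0, 1.1]
width: -0.0003
```

Emit:
drive_tool --pt "0 0 -0.0015 0" --pt "0 0 -0.0015 0" --pt "0 0 -0.0015 0" --pt "0 0 -0.0015 0" --pt "0 0 0 0"

```text
clock: 19.4
position: [0.5381, 0.1098, 0.2231]
ee_rot: [0.0, 0.989, 0.149, -0.0]
contact_force: [-0.2, 0.8, -0.0]
width: -0.0003
```

Emit:
drive_tool --pt "0 0 -0.001 0" --pt "0 0 -0.001 0" --pt "0 0 0 0" --pt "0 0 0 0" --pt "0 0 0 0"

```text
clock: 20.02
position: [0.5382, 0.1099, 0.2213]
ee_rot: [0.0, 0.989, 0.149, 0.0]
contact_force: [0.7, -0.5, 0.1]
width: 0.0001
```

Emit:
drive_tool --pt "0 0 0.002 0" --pt "0 0 0.02 0" --pt "0 0 0.04 0" --pt "0 0 0.04 0" --pt "-0.03 -0.009 0 0"

```text
clock: 20.65
position: [0.5111, 0.1011, 0.3268]
ee_rot: [0.0, 0.989, 0.149, 0.005]
contact_force: [-0.6, -0.1, -0.9]
width: -0.0002
```

Run:
```python
from h import *
st(); a=snap("scene","s8.png",(270,160,460,360,3))
cams.get_image("top")
for c in("scene","top"):
 for n in "lever_tip keeper_mark thread_cone wood_block calculator".split():
  for r in spotter.landmark_of(n,c)[:1]: print(c,n,np.round(r["point"],4),round(r["score"],2))
```

```text
20.65 [0.5111 0.1011 0.3268] [0.    0.989 0.149 0.005] [-0.64 -0.06 -0.93] -0.0001683199871261001
scene lever_tip [0.5293 0.1084 0.1369] 0.9
scene keeper_mark [0.6361 0.1383 0.1557] 0.73
scene thread_cone [0.4434 0.3552 0.    ] 0.56
scene wood_block [0.568  0.387  0.0037] 0.74
scene calculator [ 0.6244 -0.1411  0.0013] 0.68
top lever_tip [0.6382 0.1404 0.1612] 0.21
top keeper_mark [0.6348 0.138  0.1524] 0.65
top thread_cone [ 0.4468  0.3528 -0.0022] 0.66
top wood_block [ 0.5696  0.3818 -0.0029] 0.56
top calculator [ 6.218e-01 -1.462e-01 -1.000e-04] 0.82
```

View pics/s8.png

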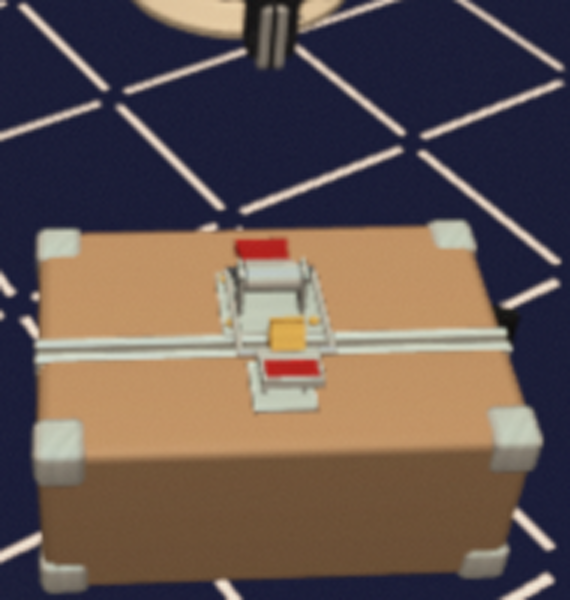

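The seam is shut at (280,345). The lever lies beyond its dead point at (262,248), with its tip at z 0.137, which matches the closed stop. The arm is clear, so I'm handing in.

```bash
python3 -c "
from h import *
print(manip.sign_off())"
```

```text
the job is handed in; nothing more can be done
None
```

The case is latched shut and the job is handed in, after about 21 s of the 72 s. Sign-off reports no verdict.

- **Loop:** I swept it over past upright with closed fingers and it dropped onto the keeper's ramp. Pressing gave a rise to about 2.7 N, a release, then a hard floor. The 2.7 N is below the stated 4–7 N, probably because readings only come at the end of each call. The highest reading at any point was 9.3 N vertically, about 9.6 N in all, when I pressed on that floor.
- **Lever:** I pushed it up and over, and the lid followed it in. The force was near 4 N just past upright, then fell to nothing as the lever snapped past its dead point.
- **Last checks:**
  - The seam looks closed and the bar is under the lip.
  - The lever tip was found at z 0.137 m, against 0.138 m expected at the closed stop.
  - The thread cone, wooden block and calculator are where they stood, to within about 4 mm of detection noise.
  - The gripper was lifted clear of everything before hand-in.
- **Disagreement:** The top camera gave one low-score lever-tip reading (0.21) near the keeper. I took it as a false match, because the scene camera's reading (0.90) and the picture agree with each other.

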